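# Take the bench pin off its quick-change ball mount

### The job

The wooden bench pin has to come off its quick-change mount so that its ball can be wiped and another holder fitted. Swing the hooked clamp lever to the right, off the pin's tail and over to its stop, then squeeze the spring latch's tab fully in towards the fixed finger rest and, keeping it squeezed, lift the pin straight up off the ball. Finish while still holding the pin in the gripper, level and still, 6 to 15 cm above where it sat and over its mount, with the lever left open and the tools and pots round about left where they are.

Things in the scene. Friction and masses are not known exactly. Their poses are not given: they have to be found in the camera images.
- pin_mount: Fixed steel mount on the worktop. Origin on the worktop under the ball; x from the ball to the socket block at its rear (within 0.4 rad of away from the robot), y to the left of x, z up. Base plate x -46 to 72, y -42 to 42, 10 mm thick (all mm). Round pedestal 54 mm wide, its flat top at z 30, carries the ball stud.
- ball (a point): Centre of the mount's ball, 24 mm in diameter on a 10 mm neck, its underside cut flat, 50 mm above the worktop. Its axes are those of the mount.
- block (a point): Centre of the top of the mount's socket block, at (58, 0, 46) mm in the mount's frame. The block is 32 mm (x) by 62 mm (y) with an 18 mm slot along x, open at the top, in which the pin's tail lies; the clamp lever is pivoted on its rear (+x) face.
- clamp_hinge (a point): Fixed point on the axis of the clamp lever's hinge, at (80, 0, 15.5) mm in the mount's frame; the axis is parallel to the mount's x.
- clamp_lever (a joint): Angle of the clamp lever, rad. At 0 it stands upright, its hook reaching round and over the end of the pin's tail so that the tail cannot rise (lifting does not push it open); it opens by swinging down towards the mount's -y, is clear of the tail from about 0.5 and has its stop at 1.05. It stays where it is left (stiff hinge, about 1 N at the knob). It starts at 0 to 0.05.
- clamp_knob (a point): Centre of the knob at the clamp lever's free end, 84.5 mm from the hinge axis; shut, at (80, 0, 100) mm in the mount's frame. A black roller 18 mm in diameter and 18 mm wide, axis parallel to the hinge (mount x), on an 8 mm rod. Best gripped on its two flat ends, along the mount's x; it turns between the fingers as the lever swings.
- bench_pin: Loose wooden bench pin with a steel coupler, about 0.47 kg (varies), seated on the mount at the start. Origin: centre of the coupler's underside, 30 mm above the worktop when seated; axes then parallel to the mount's. Coupler 58 x 50 x 40 mm; board 60 mm wide, 18 mm thick, to x = -140 mm, V notch at its end; tail bar 14 x 12 mm to x = 92 mm. Mass centre within 12 mm of x = 0.
- socket (a point): Centre of the coupler's ball socket (26.5 mm square, open below), 20 mm above the coupler's underside; it coincides with the ball when the pin is seated. The socket leaves the ball when raised 32 mm.
- finger_rest (a point): Point on the outer (+y) face of the fixed finger rest, at (0, 20, 68) mm in the pin's frame. The rest is an upright plate 32 mm wide (x), 8 mm thick, free from 49 to 83 mm above the pin's origin; it stands facing the latch tab.
- latch_tab (a point): Point on the outer (-y) face of the latch's tab, at (0, -26, 68) mm in the pin's frame at rest; it moves with the latch. Upright plate 32 mm wide (x), 6 mm thick, free from 49 to 83 mm above the pin's origin. Rest and tab measure 46 mm over their outer faces at rest, 38 mm fully squeezed.
- spring_latch (a joint): Travel of the spring latch, m: 0 at rest, pawl under the ball, so that the pin cannot be lifted; 0.008 at its stop, with the tab squeezed 8 mm to +y, towards the finger rest, and the pawl clear of the ball (clear from about 0.006). The spring pushes back with 6 N at rest and 11 N at the stop.
- dapping_block: Bystander: flat steel block with round hollows, 46 x 58 x 15 mm, to the right of the pin; origin at the centre of its underside. Leave it where it is.
- brass_block: Bystander: brass block 30 x 50 x 20 mm, to the left of the pin; origin at the centre of its underside. Leave it where it is.
- tweezers: Bystander: black tweezers 161 mm long, 9 mm high, lying to the right of the mount; origin at the middle of the underside. Leave them where they are.
- flux_jar: Bystander: jar 54 mm in diameter, 58 mm tall with its lid; origin at the centre of its underside. Leave it where it is.
- solder_spool: Bystander: spool 38 mm in diameter, 28 mm tall; origin at the centre of its underside. Leave it where it is.

How it is judged:
By the outcome, as a careful person would: the job done as asked, in the order asked, and still so for the second after the job is handed in, while the arm keeps its last pose, push and grip.
It also fails if it takes over 40 s, if anything falls off the work surface, if the arm or the gripper's body presses on something with over 40 N, if the wrist force passes 120 N, or if a joint passes its speed limit or range.

### The arm

A 6-joint arm with a two-finger parallel gripper is mounted at the origin on a cart in front of the work surface, level with it; the furniture and walls round the work are solid. World frame = base frame: x ahead of the robot, y to its left, z up, the work surface at z = 0. Lengths are in m, angles in rad, forces in N, time in s.
With the tool pointing down it reaches from about 0.3 to 0.875 m from the base axis. Payload 6.4 kg.
Tool frame: the origin (TCP) lies on the centre line of the jaws, within the pads' length; the fingertips stand 25 mm ahead of it and the grasp point (between the pads) lies 6 mm ahead of it; z points along the fingers, y is the line along which they close (so a half turn about z gives the same grasp; the last joint's range is limited). The gripper opens to 85 mm and grips with 20 to 120 N. Pads are 22 mm wide; open, the fingers measure 114 mm over their backs; the gripper's body (76 mm by 85 mm) begins 54 mm behind the grasp point. The pads swing forward as they close: fully open they stand 13 mm farther back than shut.
Start: joints at [0.935, 0.181, 1.607, -0, 1.354, -0.206], TCP at [0.24, 0.523, 0.218] pointing down, gripper open.
Joint ranges: [-2.99, 2.99], [-0.89, 2.07], [0.3, 2.58], [-1.14, 4.28], [0, 2.63], [-3.12, 3.12]. Speed limits (rad/s): [2.57, 2.57, 3.01, 3.14, 3.14, 3.14].

### API

Orientations are given as a 3x3 rotation matrix whose columns are the frame's x, y, z axes.
In Python, from cell import bot, optics, job_done gives the robot as it stands. The module is installed in compiled form; this text tells all that it offers.
- The arm moves only by the shell command python3 -m inch 'ROWS' [FORCE]. ROWS is text: rows parted by semicolons, each of 7 numbers parted by spaces: the turn, a rotation vector about the tool's x, y, z in rad, then the shift along the tool's x, y, z in mm, then the finger opening in mm, from 0 to 85.4. In form: rx ry rz x y z grip; .... A call has 1 to 12 rows; each row shifts and turns the commanded pose from where the row before left it, along the tool's axes as they then stand; what a row does not reach is not made up. A row lasts 1/8 s, in which the tool goes at most 62.5 mm and 10.7 degrees, less where a joint would pass 70% of its speed; a pose out of reach is approached as far as the arm can. A call is refused whole if a number of a shift passes 62.5 or a number of a turn 0.188, either way. A call with a gripper value outside its range is refused whole. The fingers move at their own pace and stop on an object; FORCE is the grip in N (left out, the last holds). Time passes only in rows, so rows that do not move let the fingers close. It gives the time, the measured TCP pose, the force, the opening and the grip force at its end, in the units of the state.
- bot.state(): the state, without advancing time (a new reading comes with each control period).
- optics.camera(name): name is "scene" or "top" or "wrist"; returns a dict with "frame" (420x560x3 uint8, red, green, blue), "depth" (420x560 float32, m along the optical axis (not along the pixel's ray), 0 where there is no reading), "mtx" (3x3 intrinsics, pixels), "k1" (the pictures are not rectified: a ray, as slopes to the right and down, at radius r is drawn at 1 + k1 r^2 times it, then the intrinsics apply), "origin" and "rotation" of the camera in the world. Camera axes: x right, y up, looking along -z (the intrinsics and any distortion apply to the point x, -y, -z); pixel columns grow to the right and rows downward; lengths in m; the calibration is good to about 2 mm. A picture is of the moment at which its call begins.
- job_done(): hands the job in; it is judged then, once.
The state is a dict: "time": time; "qpos": joint angles; "qvel": joint speeds; "joint_torque": joint torques, N m; "eef_pos": TCP position; "eef_rot": TCP orientation; "ft_force": force on the tool from outside, world axes, zero at the start; "moment": the same for the moment, N m; "width": finger opening in m; "finger_force": force on a finger pad.
Only numpy, scipy, OpenCV 4.12 (cv2) and the standard library are available. Lean on these libraries where they do the work, as an engineer would, in place of code of your own. Each camera call takes 0.05 s, during which the arm holds its last target. There are 200 camera calls.

## Working session

There is one attempt and no reset: what is moved stays moved. The work goes in short steps, Python scripts to look and compute and a shell command to move; the robot and the scene stay as the last step left them, time stands still between calls to the robot, and variables do not carry over. Pictures are saved under pics/ and viewed, at most 12 in all, crops included, and the job is handed in when it is done.

```bash
mkdir -p pics
cat > h.py <<'E'
import numpy as np, cv2
from cell import bot, optics
def snap(name, tag):
    c=optics.camera(name); np.savez(f'pics/{tag}.npz',**{k:np.array(v) for k,v in c.items()})
    cv2.imwrite(f'pics/{tag}.png',c['frame'][:,:,::-1]); return c
def load(tag): return dict(np.load(f'pics/{tag}.npz'))
def cloud(c):
    K=c['mtx']; k=float(c['k1']); h,w=c['depth'].shape
    u,v=np.meshgrid(np.arange(w),np.arange(h))
    p=np.stack([u,v],-1).reshape(-1,1,2).astype(float)
    r=cv2.undistortPointsIter(p,K,np.array([k,0,0,0.]),None,None,(3,50,1e-10)).reshape(h,w,2)
    d=c['depth']; P=np.stack([r[...,0]*d,-r[...,1]*d,-d],-1)
    W=P@c['rotation'].T+c['origin']; W[d<=0]=np.nan; return W
E
python3 - <<'E'
from h import *
import cv2
a=snap('scene','s1');b=snap('top','t1')
print(bot.state())
for c in(a,b): print(c['origin'],c['rotation'],c['k1'])
E
```

```text
{'time': 0.1, 'qpos': array([ 9.34654697e-01,  1.81469303e-01,  1.60788869e+00, -8.81552993e-06,
        1.35383747e+00, -2.06293526e-01]), 'qvel': array([-9.55528067e-06, -9.03463519e-04, -3.11486655e-03, -1.27491523e-03,
        1.02898711e-03,  1.52782637e-03]), 'joint_torque': array([ 2.15177247e-04, -4.45876551e+01, -3.52236199e+01, -2.44608000e-04,
        4.19407384e-03, -1.09247600e-05]), 'eef_pos': array([0.2392895 , 0.52227259, 0.21758218]), 'eef_rot': array([[-9.09029703e-01,  4.16730256e-01, -9.45301421e-04],
       [ 4.16731205e-01,  9.09028837e-01, -1.29440924e-03],
       [ 3.19886758e-04, -1.57059305e-03, -9.99998715e-01]]), 'ft_force': array([-0.43066499, -0.84813535,  0.27390994]), 'moment': array([ 0.01425767,  0.02090116, -0.00314111]), 'finger_force': 0.0, 'width': 0.08538950311615322}
[-0.03057272  0.03067443  0.80244315] [[-0.49710342  0.66080012 -0.56234454]
 [-0.8675608  -0.36727813  0.33532825]
 [ 0.0150481   0.6545609   0.7558595 ]] -0.05720904204919602
[ 0.29697136 -0.29433761  1.10440579] [[ 0.01101359  0.9816183  -0.19053667]
 [-0.9996135   0.01567244  0.02296155]
 [ 0.02552565  0.19021014  0.98141151]] -0.09621784836480683
```

View pics/t1.png

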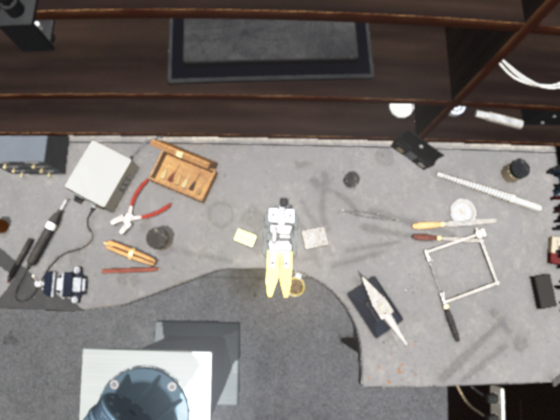

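View pics/s1.png

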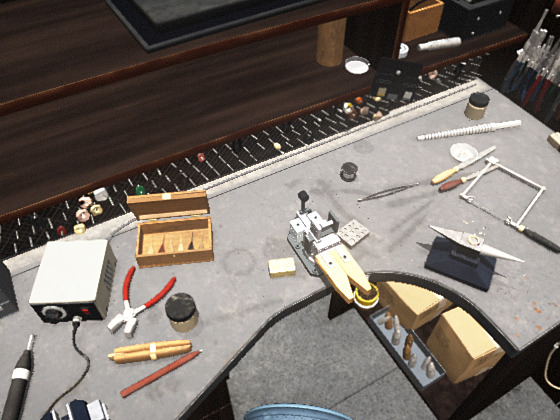

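The top view shows the pin at about (281,250) px, with the board towards the robot, the knob near (284,203), brass to its left at (245,238), dapping block to its right at (316,238), and the tweezers near (370,215). Next I'll measure it.

```bash
python3 - <<'E'
from h import *
for t,(u0,u1,v0,v1) in (('t1',(225,345,185,305)),('s1',(255,395,175,315))):
    c=load(t);W=cloud(c)
    cv2.imwrite(f'pics/{t}c.png',cv2.resize(c['frame'][v0:v1,u0:u1,::-1],None,fx=4.2,fy=4.2,interpolation=cv2.INTER_CUBIC))
    S=W[v0:v1,u0:u1].reshape(-1,3);S=S[~np.isnan(S[:,0])]
    print(t,np.histogram(S[:,2],bins=np.arange(-.02,.14,.01)))
    hi=S[(S[:,2]>.105)&(S[:,2]<.125)];print('tabs',len(hi),hi.mean(0),hi.min(0),hi.max(0))
    for lo,h_ in((.055,.075),):
        b=S[(S[:,2]>lo)&(S[:,2]<h_)];print('mid',len(b),b.mean(0),b.min(0),b.max(0))
        r=cv2.minAreaRect(b[:,:2].astype(np.float32)*1000);print(r)
E
python3 -c "
import cv2,numpy as np
a=cv2.imread('pics/t1c.png');b=cv2.imread('pics/s1c.png');a=cv2.resize(a,(400,400));b=cv2.resize(b,(400,400));cv2.imwrite('pics/both.png',np.hstack([a,b]))"
```

```text
t1 (array([ 119, 5146, 3297,  772,  102,   45,  351, 1008,  215,  208,    8,
         46,  101,   62,    0]), array([-0.02, -0.01,  0.  ,  0.01,  0.02,  0.03,  0.04,  0.05,  0.06,
        0.07,  0.08,  0.09,  0.1 ,  0.11,  0.12,  0.13]))
tabs 130 [ 0.44910592 -0.32563444  0.10996822] [ 0.40918217 -0.34940638  0.10500614] [ 0.51273215 -0.30346997  0.11608608]
mid 787 [ 0.38440556 -0.32186572  0.06211405] [ 0.28581885 -0.35036123  0.05500197] [ 0.50615762 -0.28985363  0.07496707]
((395.6597595214844, -320.1282043457031), (220.30242919921875, 59.72473907470703), 0.8743419051170349)
s1 (array([ 394, 5738, 6539, 1067,  217,  136,  593, 1555,  265,  364,   77,
        126,  167,  102,    0]), array([-0.02, -0.01,  0.  ,  0.01,  0.02,  0.03,  0.04,  0.05,  0.06,
        0.07,  0.08,  0.09,  0.1 ,  0.11,  0.12,  0.13]))
tabs 190 [ 0.44503882 -0.32526111  0.1101318 ] [ 0.40791911 -0.35011453  0.10512433] [ 0.51497866 -0.30224315  0.11526595]
mid 1285 [ 0.37901155 -0.32013186  0.06076548] [ 0.28370109 -0.35163492  0.05500215] [ 0.50918924 -0.28894749  0.07494399]
((396.24945068359375, -320.3437194824219), (225.4578857421875, 62.266822814941406), 0.6544034481048584)
```

View pics/both.png

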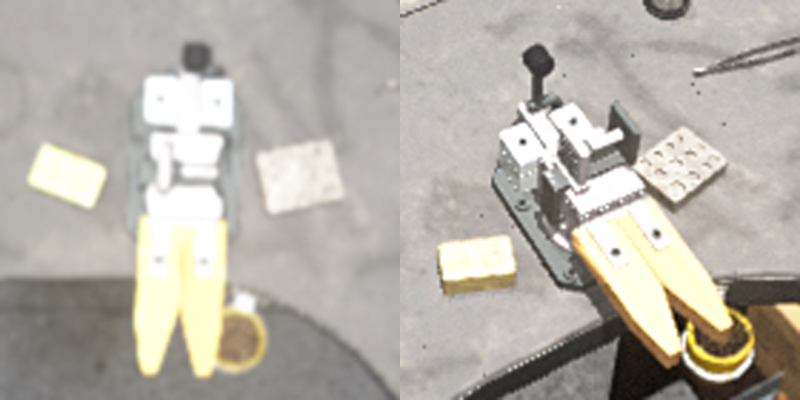

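```bash
cat > fit.py <<'E'
from h import *
def feats(t,win):
    u0,u1,v0,v1=win;W=cloud(load(t));S=W[v0:v1,u0:u1].reshape(-1,3);S=S[~np.isnan(S[:,0])]
    S=S[(abs(S[:,1]+.32)<.075)&(S[:,0]>.25)&(S[:,0]<.56)]
    k=S[(S[:,0]>.485)&(S[:,2]>.098)&(S[:,2]<.125)];print(t,'knob',len(k),k.mean(0),np.ptp(k,0))
    tb=S[(S[:,0]<.47)&(S[:,2]>.106)&(S[:,2]<.125)]
    ym=(tb[:,1].min()+tb[:,1].max())/2
    for n,g in(('rest',tb[tb[:,1]>ym]),('tab',tb[tb[:,1]<ym])): print(n,len(g),g.mean(0),g.min(0),g.max(0))
    b=S[(S[:,0]<.385)&(S[:,2]>.04)&(S[:,2]<.075)];print('board z',np.median(b[:,2]))
    xs=np.arange(.30,.385,.008);L=[];R=[];X=[]
    for x in xs:
        q=b[abs(b[:,0]-x)<.004]
        if len(q)>3: X.append(x);L.append(q[:,1].max());R.append(q[:,1].min())
    m=(np.array(L)+R)/2;print(np.polyfit(X,m,1),np.round(m,4),np.round(np.array(L)-R,3))
    bl=S[(S[:,0]>.45)&(S[:,2]>.038)&(S[:,2]<.056)];print('block',len(bl),(bl.min(0)+bl.max(0))/2,np.ptp(bl,0))
if __name__=='__main__':
    feats('t1',(225,345,185,305));feats('s1',(255,395,175,315))
E
python3 fit.py
```

```text
t1 knob 59 [ 0.5042277  -0.32850378  0.10610355] [0.01840937 0.01659238 0.01191388]
rest 49 [ 0.42359605 -0.30720137  0.1108441 ] [ 0.40918217 -0.31055629  0.10608632] [ 0.43915547 -0.30346997  0.11563784]
tab 38 [ 0.42439535 -0.3467697   0.11163685] [ 0.40948475 -0.34940638  0.10753879] [ 0.4395031  -0.34441046  0.11608608]
board z 0.054579428348755954
[-0.03229441 -0.30970996] [-0.32   -0.3188 -0.3199 -0.3197 -0.3209 -0.3208 -0.3208 -0.3218 -0.3217
 -0.3216 -0.3216] [0.052 0.054 0.057 0.057 0.059 0.06  0.059 0.057 0.057 0.057 0.057]
block 354 [ 0.48551057 -0.32672844  0.04734662] [0.05500104 0.06159977 0.01677641]
s1 knob 83 [ 0.50309474 -0.32685523  0.10555525] [0.02090384 0.01619878 0.01381808]
rest 76 [ 0.42443409 -0.30668195  0.11110097] [ 0.40982397 -0.31240304  0.10619377] [ 0.44050271 -0.30224315  0.11507321]
tab 60 [ 0.42336906 -0.34596171  0.11120381] [ 0.40791911 -0.35011453  0.10637094] [ 0.43893591 -0.34304517  0.11526595]
board z 0.054760079202751055
[-0.03589834 -0.30864094] [-0.3198 -0.3195 -0.3202 -0.3201 -0.3202 -0.3204 -0.3212 -0.3218 -0.3217
 -0.3219 -0.3224] [0.054 0.056 0.061 0.061 0.06  0.06  0.06  0.061 0.06  0.061 0.06 ]
block 400 [ 0.48373495 -0.32609993  0.04705951] [0.06738197 0.06355273 0.01766655]
```

Ball at about (0.424, -0.323), mount yaw about -0.034, and the knob at about (0.504, -0.328, 0.10). The known sizes agree with these. I'll move above the knob.

```bash
python3 -m inch '0 0 0 -29.7 -33.1 0 85;0 0 0 -29.7 -33.1 0 85;0 0 0 -29.7 -33.1 0 85;0 0 0 -29.7 -33.1 0 85;0 0 0 -29.7 -33.1 0 85;0 0 0 -29.7 -33.1 0 85;0 0 0 -29.7 -33.1 0 85;0 0 0 -29.7 -33.1 0 85;0 0 0 -29.7 -33.1 0 85;0 0 0 -29.7 -33.1 0 85'
python3 -m inch '0 0 0 -29.7 -33.1 0 85;0 0 0 -29.7 -33.1 0 85;0 0 0 -29.7 -33.1 0 85;0 0 0 -29.7 -33.1 0 85;0 0 0 -29.7 -33.1 0 85;0 0 0 -29.7 -33.1 0 85;0 0 0 -29.7 -33.1 0 85;0 0 0 -29.7 -33.1 0 85;0 0 0 -29.7 -33.1 0 85;0 0 0 -29.7 -33.1 0 85'
python3 -m inch '0 0 0.168 0 0 0 50;0 0 0.168 0 0 0 50;0 0 0.168 0 0 0 50;0 0 0.168 0 0 0 50;0 0 0.168 0 0 0 50;0 0 0.168 0 0 0 50;0 0 0.168 0 0 0 50;0 0 0 0 0 0 50;0 0 0 0 0 0 50'
python3 - <<'E'
from h import *
s=bot.state();print(s['time'],s['qpos'],s['eef_pos'],s['eef_rot'],s['width'],s['ft_force'])
c=snap('wrist','w1');print(c['origin'],c['rotation'])
W=cloud(c);S=W.reshape(-1,3);S=S[~np.isnan(S[:,0])]
S=S[(abs(S[:,1]+.32)<.05)&(S[:,0]>.28)&(S[:,0]<.56)]
k=S[(S[:,0]>.48)&(S[:,2]>.09)&(S[:,2]<.125)];print('knob',len(k),(k.min(0)+k.max(0))/2,np.ptp(k,0))
tb=S[(S[:,0]<.47)&(S[:,2]>.104)&(S[:,2]<.125)];print('tabs',len(tb),tb.min(0),tb.max(0))
E
```

```text
time: 1.35
eef_pos: [0.3716, 0.0967, 0.2183]
eef_rot: [[-0.909, 0.417, 0.0], [0.417, 0.909, 0.0], [-0.0, 0.0, -1.0]]
ft_force: [0.6, -0.3, 0.1]
width: 0.0852
finger_force: 0.0
time: 2.6
eef_pos: [0.5038, -0.3278, 0.2178]
eef_rot: [[-0.909, 0.417, -0.001], [0.417, 0.909, 0.001], [0.001, 0.0, -1.0]]
ft_force: [0.1, -1.0, 0.4]
width: 0.0849
finger_force: 0.0
time: 3.72
eef_pos: [0.5036, -0.3265, 0.2181]
eef_rot: [[0.032, 0.999, -0.0], [0.999, -0.032, 0.0], [0.0, -0.0, -1.0]]
ft_force: [-0.5, 0.0, 0.7]
width: 0.05
finger_force: 0.0
3.725 [-7.72711926e-01  2.36645583e-01  1.54126201e+00 -6.65105107e-06
  1.36417591e+00 -7.40906757e-01] [ 0.50360513 -0.32646934  0.218116  ] [[ 3.17984995e-02  9.99494236e-01 -3.55997345e-04]
 [ 9.99494247e-01 -3.17983794e-02  3.37986153e-04]
 [ 3.26495073e-04 -3.66564751e-04 -9.99999880e-01]] 0.05004756169021741 [-0.53903446  0.03189592  0.73957236]
[ 0.50637277 -0.24915197  0.37385604] [[ 9.99476909e-01  3.09089078e-02  9.51565479e-03]
 [-3.23396102e-02  9.53018371e-01  3.01181232e-01]
 [ 2.40589104e-04 -3.01331419e-01  9.53519438e-01]]
knob 522 [ 0.50526668 -0.32722719  0.10490736] [0.01834191 0.01741935 0.01131094]
tabs 897 [ 0.40945506 -0.34873537  0.10401255] [ 0.44260858 -0.30173854  0.11505149]
```

View pics/w1.png

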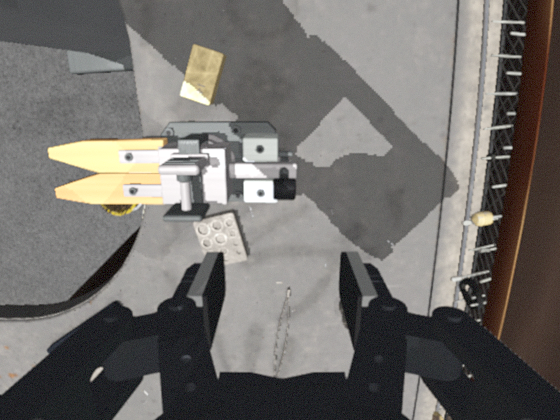

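The wrist view shows the knob at (285,188) px, between the fingers' lines, and the dapping block at (220,237) clear of the path. I'll descend and grip the knob lightly.

```bash
python3 -m inch '0 0 0 0 1.5 25 50;0 0 0 0 0 25 50;0 0 0 0 0 25 50;0 0 0 0 0 20 50;0 0 0 0 0 14 50;0 0 0 0 0 0 50;0 0 0 0 0 0 15;0 0 0 0 0 0 15;0 0 0 0 0 0 15;0 0 0 0 0 0 15;0 0 0 0 0 0 15' 20
```

```text
time: 5.15
eef_pos: [0.5052, -0.3266, 0.1095]
eef_rot: [[0.035, 0.999, 0.0], [0.999, -0.035, -0.0], [-0.0, 0.0, -1.0]]
ft_force: [0.2, 0.0, -0.9]
width: 0.0151
finger_force: 0.0
```

Run:
```python
from h import *
a=snap('wrist','w2')['frame'];c=snap('scene','s2');b=cv2.resize(c['frame'][160:300,240:380],(400,400),interpolation=2)
cv2.imwrite('pics/b2.png',np.hstack([cv2.resize(a,(400,400)),b])[:,:,::-1])
```

```text
(no output)
```

View pics/b2.png

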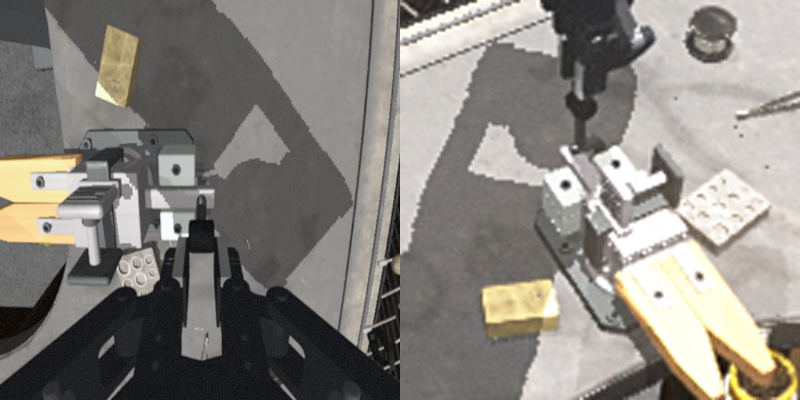

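The fingers closed without catching the knob, which now appears just beyond the fingertips at (202,235) on the left. I'll measure both from depth.

Run:
```python
from h import *
c=load('w2');W=cloud(c)
for v in range(185,330,6):
    u=int(202*1.4); print(v, np.round(W[int(v*1.05),u],4), c['frame'][int(v*1.05),u])
c=load('s2');W=cloud(c);
print('scene')
for v in range(40,150,8):
    r=160+int(v*.35);u=240+int(180*.35);print(v,np.round(W[r,u],4),c['frame'][r,u])
```

```text
185 [ 0.5059 -0.3227  0.0235] [69 70 73]
191 [ 0.506  -0.3198  0.0462] [222 218 218]
197 [ 0.5059 -0.321   0.0547] [70 69 67]
203 [ 0.5058 -0.3241  0.0588] [91 99 99]
209 [ 0.5058 -0.3249  0.0668] [42 38 40]
215 [ 0.5058 -0.3246  0.0772] [43 43 45]
221 [ 0.5059 -0.319   0.1006] [ 5  8 10]
227 [ 0.5059 -0.3203  0.1048] [27 26 32]
233 [ 0.5058 -0.3232  0.1055] [14 15 18]
239 [ 0.5057 -0.3248  0.109 ] [30 31 30]
245 [ 0.5056 -0.3286  0.1088] [30 35 35]
251 [ 0.5054 -0.3329  0.1067] [21 26 28]
257 [ 0.5034 -0.3952 -0.0008] [138 136 132]
263 [ 0.5031 -0.4019 -0.001 ] [153 150 146]
269 [ 0.5029 -0.4071 -0.    ] [147 145 142]
275 [ 5.027e-01 -4.129e-01 -1.000e-04] [147 144 141]
281 [ 5.025e-01 -4.201e-01 -4.000e-04] [145 142 136]
287 [ 0.5023 -0.4253  0.0007] [139 139 133]
293 [ 5.021e-01 -4.317e-01  3.000e-04] [133 130 126]
299 [ 5.018e-01 -4.382e-01 -3.000e-04] [138 138 133]
305 [ 0.5016 -0.4442  0.0015] [141 140 136]
311 [ 0.5014 -0.4517 -0.    ] [150 145 140]
317 [ 5.011e-01 -4.586e-01 -5.000e-04] [147 146 144]
323 [ 5.009e-01 -4.654e-01  5.000e-04] [149 146 143]
329 [ 0.5007 -0.4719  0.0007] [184 178 170]
scene
40 [ 0.4849 -0.3098  0.1893] [51 50 55]
48 [ 0.4933 -0.3156  0.174 ] [51 51 50]
56 [ 0.4899 -0.3138  0.17  ] [59 59 57]
64 [ 0.4947 -0.3173  0.156 ] [113 113 115]
72 [ 0.4926 -0.3163  0.1502] [117 115 114]
80 [ 0.4916 -0.3161  0.143 ] [151 153 148]
88 [ 0.4927 -0.3171  0.136 ] [155 155 152]
96 [ 0.4935 -0.318   0.1263] [163 165 163]
104 [ 0.5022 -0.3242  0.1061] [50 44 43]
112 [ 0.4971 -0.3213  0.1038] [46 45 40]
120 [ 0.5029 -0.3256  0.0869] [63 63 60]
128 [nan nan nan] [67 70 69]
136 [ 0.5044 -0.3273  0.0692] [65 65 63]
144 [ 0.5037 -0.3273  0.0605] [65 62 61]
```

Run:
```python
from h import *
c=load('w2');W=cloud(c)
for u in range(255,312,4):
    print(u,[tuple(np.round(W[v,u]*1000).astype(int)) for v in (236,246,256,262,270,290)])
print(bot.state()['width'])
```

```text
255 [(np.int64(487), np.int64(-344), np.int64(46)), (np.int64(487), np.int64(-351), np.int64(47)), (np.int64(495), np.int64(-315), np.int64(134)), (np.int64(495), np.int64(-315), np.int64(139)), (np.int64(496), np.int64(-315), np.int64(145)), (np.int64(497), np.int64(-315), np.int64(160))]
259 [(np.int64(490), np.int64(-344), np.int64(46)), (np.int64(490), np.int64(-351), np.int64(47)), (np.int64(497), np.int64(-315), np.int64(135)), (np.int64(497), np.int64(-315), np.int64(139)), (np.int64(497), np.int64(-315), np.int64(145)), (np.int64(498), np.int64(-315), np.int64(159))]
263 [(np.int64(492), np.int64(-344), np.int64(46)), (np.int64(497), np.int64(-323), np.int64(107)), (np.int64(498), np.int64(-315), np.int64(134)), (np.int64(498), np.int64(-317), np.int64(135)), (np.int64(498), np.int64(-321), np.int64(135)), (np.int64(498), np.int64(-328), np.int64(138))]
267 [(np.int64(499), np.int64(-320), np.int64(103)), (np.int64(499), np.int64(-323), np.int64(108)), (np.int64(498), np.int64(-328), np.int64(109)), (np.int64(498), np.int64(-332), np.int64(108)), (np.int64(491), np.int64(-396
[... 2569 characters left out ...]
40)), (np.int64(514), np.int64(-316), np.int64(145)), (np.int64(513), np.int64(-318), np.int64(156))]
307 [(np.int64(524), np.int64(-366), np.int64(0)), (np.int64(524), np.int64(-374), np.int64(1)), (np.int64(516), np.int64(-316), np.int64(133)), (np.int64(516), np.int64(-316), np.int64(139)), (np.int64(515), np.int64(-315), np.int64(146)), (np.int64(514), np.int64(-316), np.int64(159))]
311 [(np.int64(528), np.int64(-366), np.int64(1)), (np.int64(528), np.int64(-375), np.int64(0)), (np.int64(518), np.int64(-316), np.int64(133)), (np.int64(517), np.int64(-315), np.int64(140)), (np.int64(517), np.int64(-315), np.int64(146)), (np.int64(516), np.int64(-316), np.int64(159))]
0.015019584155963373
```

Run:
```python
from h import *
c=load('w2')['frame'];b=load('s2')['frame']
cv2.imwrite('pics/b3.png',np.hstack([cv2.resize(c[200:340,215:355],(400,400),interpolation=2),cv2.resize(b[160:230,275:345],(400,400),interpolation=2)])[:,:,::-1])
```

```text
(no output)
```

View pics/b3.png

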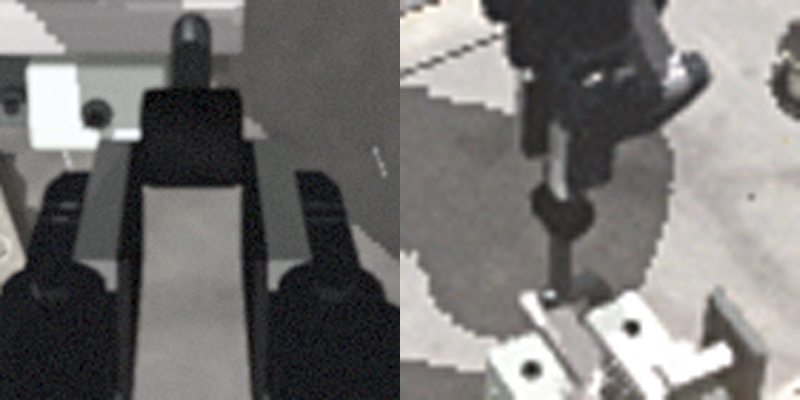

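Run:
```python
from h import *
for t in('w1','w2'):
    c=load(t);W=cloud(c);z=W[...,2];x=W[...,0];y=W[...,1]
    lo=.115 if t=='w2' else .13
    m=(z>lo)&(abs(y+.327)<.03)&(abs(x-.505)<.06)
    # exclude knob/tabs
    print(t,m.sum(),np.percentile(z[m],[0,.5,2,5,10,50]))
    for a in np.arange(.465,.55,.006):
        q=m&(abs(x-a)<.003)
        if q.sum()>5: print(round(a,3),q.sum(),np.percentile(z[q],[0,3,10]).round(3),np.percentile(y[q],[0,50,100]).round(3))
s=bot.state();print(s['qpos'],s['eef_pos'])
```

```text
w1 45602 [0.23363109 0.23927735 0.24632914 0.25690112 0.27152411 0.30328611]
0.465 1179 [0.241 0.248 0.258] [-0.333 -0.318 -0.312]
0.471 1147 [0.238 0.243 0.25 ] [-0.319 -0.313 -0.308]
0.477 3553 [0.234 0.239 0.246] [-0.337 -0.314 -0.307]
0.483 2319 [0.285 0.298 0.301] [-0.314 -0.308 -0.305]
0.489 1814 [0.301 0.305 0.307] [-0.317 -0.309 -0.305]
0.495 1434 [0.303 0.304 0.306] [-0.318 -0.315 -0.304]
0.501 1168 [0.304 0.305 0.307] [-0.317 -0.315 -0.313]
0.507 1166 [0.304 0.306 0.307] [-0.317 -0.315 -0.314]
0.513 1359 [0.303 0.304 0.306] [-0.318 -0.316 -0.306]
0.519 1663 [0.303 0.305 0.307] [-0.318 -0.31  -0.306]
0.525 2309 [0.287 0.299 0.302] [-0.315 -0.31  -0.307]
0.531 3676 [0.234 0.24  0.247] [-0.338 -0.316 -0.308]
0.537 1265 [0.238 0.243 0.25 ] [-0.321 -0.315 -0.31 ]
0.543 1257 [0.24  0.247 0.257] [-0.335 -0.321 -0.315]
0.549 2462 [0.274 0.279 0.284] [-0.341 -0.324 -0.315]
w2 48779 [0.12446894 0.1303747  0.13938301 0.15307803 0.168324   0.19495929]
0.465 4251 [0.17  0.176 0.18 ] [-0.338 -0.319 -0.311]
0.471 2588 [0.167 0.172 0.176] [-0.338 -0.317 -0.311]
0.477 1720 [0.164 0.168 0.171] [-0.338 -0.319 -0.311]
0.483 829 [0.131 0.14  0.153] [-0.323 -0.316 -0.308]
0.489 3545 [0.127 0.137 0.15 ] [-0.32  -0.309 -0.305]
0.495 4626 [0.126 0.134 0.148] [-0.337 -0.31  -0.305]
0.501 1554 [0.124 0.138 0.16 ] [-0.332 -0.315 -0.306]
0.507 1141 [0.195 0.197 0.199] [-0.318 -0.315 -0.314]
0.513 3127 [0.125 0.133 0.147] [-0.339 -0.316 -0.306]
0.519 3784 [0.126 0.136 0.151] [-0.321 -0.31  -0.306]
0.525 2705 [0.128 0.136 0.148] [-0.321 -0.31  -0.306]
0.531 1119 [0.162 0.165 0.168] [-0.336 -0.32  -0.314]
0.537 2238 [0.165 0.17  0.174] [-0.341 -0.323 -0.313]
0.543 3412 [0.167 0.173 0.177] [-0.341 -0.324 -0.313]
0.549 3640 [0.172 0.178 0.183] [-0.337 -0.317 -0.314]
[-7.71013523e-01  3.54185584e-01  1.62590125e+00 -9.21638189e-06
  1.16151263e+00 -7.36020532e-01] [ 0.50520752 -0.32663334  0.10941294]
```

Depth from both cameras puts the fingertips at z ≈ 0.125, although TCP reads 0.109. That is about 40 mm short of the stated geometry, so the pads closed above the knob. I'll reopen, go down part-way and check.

```bash
cat > tip.py <<'E'
from h import *
import sys
t=sys.argv[1];c=snap('wrist',t);W=cloud(c);s=bot.state();p=s['eef_pos']
z=W[...,2];x=W[...,0];y=W[...,1]
print(p,s['ft_force'],s['width'])
d=(W-p)@s['eef_rot']
# near-camera, dark finger pixels: depth less than that of scene
m=(c['depth']<.3)&(abs(d[...,0])<.03)&(abs(d[...,1])<.06)
for a in range(-60,61,6):
    q=m&(abs(d[...,1]*1000-a)<3)
    if q.sum()>5: print(a,q.sum(),'z min',np.percentile(z[q],[0,3,10]).round(3))
E
python3 -m inch '0 0 0 0 0 0 50;0 0 0 0 0 0 50;0 0 0 0 0 0 50;0 0 0 0 0 10 50;0 0 0 0 0 10 50;0 0 0 0 0 0 50'
python3 tip.py w3
```

```text
time: 6.0
eef_pos: [0.5043, -0.3258, 0.0877]
eef_rot: [[0.035, 0.999, -0.002], [0.999, -0.035, 0.002], [0.002, -0.002, -1.0]]
ft_force: [0.4, -0.2, -0.3]
width: 0.05
finger_force: 0.0
[ 0.50473936 -0.32614238  0.08838503] [-0.14278986  0.08511064  0.1043124 ] 0.049990829860518206
-60 1806 z min [0.009 0.013 0.069]
-54 5133 z min [0.009 0.011 0.069]
-48 6622 z min [0.008 0.01  0.038]
-42 1793 z min [0.009 0.01  0.036]
-36 1796 z min [0.009 0.043 0.046]
-30 2780 z min [0.037 0.045 0.046]
-24 4581 z min [0.037 0.045 0.046]
-18 3039 z min [0.037 0.045 0.046]
-12 2482 z min [0.037 0.044 0.046]
-6 2577 z min [-0.001  0.001  0.038]
0 2621 z min [-0.001 -0.     0.002]
6 2523 z min [-0.001  0.     0.001]
12 2238 z min [-0.002 -0.     0.   ]
18 2725 z min [-0.002 -0.     0.   ]
24 4343 z min [-0.002 -0.     0.001]
30 2418 z min [-0.002 -0.     0.   ]
36 1824 z min [-0.002 -0.001 -0.   ]
42 2100 z min [-0.001 -0.001  0.   ]
48 5331 z min [-0.002 -0.     0.001]
54 4298 z min [-0.002 -0.     0.001]
60 1394 z min [-0.001 -0.     0.   ]
```

View pics/w3.png

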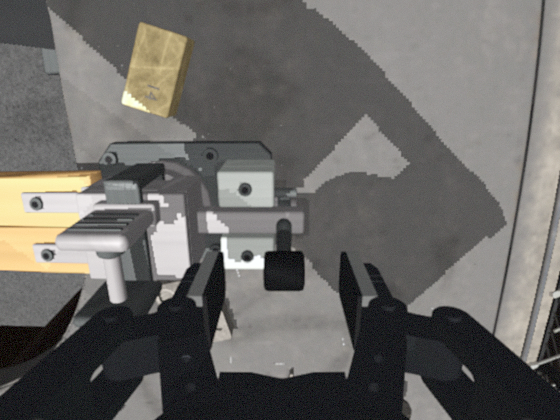

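The knob at (285,270) px now lies between the fingertips, which are at rows 255–290, but only their ends overlap it. I'll go 18 mm lower and close.

```bash
python3 -m inch '0 0 0 0 0 9 50;0 0 0 0 0 9 50;0 0 0 0 0 0 15;0 0 0 0 0 0 15;0 0 0 0 0 0 15;0 0 0 0 0 0 15;0 0 0 0 0 0 15;0 0 0 0 0 0 15' 25
```

```text
time: 7.05
eef_pos: [0.5052, -0.3266, 0.0713]
eef_rot: [[0.035, 0.999, -0.0], [0.999, -0.035, 0.0], [0.0, -0.0, -1.0]]
ft_force: [-0.0, -0.8, -2.4]
width: 0.0171
finger_force: 28.5
```

Knob gripped: 17 mm and 28 N. I'll swing the lever along its arc.

```bash
python3 -m inch '0 0 0 -5.9 0 0.3 15;0 0 0 -5.9 0 0.6 15;0 0 0 -5.8 0 1.1 15;0 0 0 -5.7 0 1.5 15;0 0 0 -5.6 0 1.9 15;0 0 0 -5.5 0 2.3 15;0 0 0 -5.3 0 2.7 15;0 0 0 -5.1 0 3 15;0 0 0 0 0 0 15'
```

```text
time: 8.18
eef_pos: [0.5036, -0.3726, 0.0581]
eef_rot: [[0.035, 0.999, 0.0], [0.999, -0.035, -0.002], [-0.002, 0.0, -1.0]]
ft_force: [-3.1, -0.3, 4.2]
width: 0.0174
finger_force: 29.9
```

```bash
python3 -m inch '0 0 0 -4.9 0 3.4 15;0 0 0 -4.6 0 3.7 15;0 0 0 -4.4 0 4 15;0 0 0 -4 0 4.3 15;0 0 0 -3.8 0 4.6 15;0 0 0 -3.4 0 4.8 15;0 0 0 -2.5 0 4 15;0 0 0 0 0 0 15;0 0 0 0 0 0 15'; python3 tip.py w4|head -1
```

```text
time: 9.3
eef_pos: [0.5026, -0.4003, 0.0297]
eef_rot: [[0.035, 0.999, 0.0], [0.999, -0.035, -0.002], [-0.002, 0.0, -1.0]]
ft_force: [-3.8, -4.0, 3.4]
width: 0.0171
finger_force: 31.7
[ 0.50266184 -0.40025306  0.02973822] [-4.11355884 -3.97525183  3.43867861] 0.01741196365691719
```

```bash
python3 -m inch '0 0 0 -1 0 1.8 15;0 0 0 -1 0 1.8 15;0 0 0 0 0 0 15;0 0 0 0 0 0 15'
```

```text
time: 9.85
eef_pos: [0.5026, -0.4022, 0.0263]
eef_rot: [[0.035, 0.999, 0.0], [0.999, -0.035, -0.002], [-0.002, 0.0, -1.0]]
ft_force: [-4.1, -3.2, 4.7]
width: 0.0173
finger_force: 32.0
```

```bash
python3 -m inch '0 0 0 -1 0 1.8 15;0 0 0 -1 0 1.8 15;0 0 0 0 0 0 15;0 0 0 0 0 0 15'
python3 - <<'E'
from h import *
a=snap('wrist','w5')['frame'];c=snap('scene','s5');b=cv2.resize(c['frame'][160:300,250:390],(400,400),interpolation=2)
cv2.imwrite('pics/b5.png',np.hstack([cv2.resize(a,(400,400)),b])[:,:,::-1])
W=cloud(load('w5'))
E
```

```text
time: 10.35
eef_pos: [0.5028, -0.4028, 0.0251]
eef_rot: [[0.034, 0.999, -0.0], [0.999, -0.034, -0.0], [-0.0, -0.0, -1.0]]
ft_force: [-10.3, 7.2, 24.0]
width: 0.0172
finger_force: 34.4
```

View pics/b5.png

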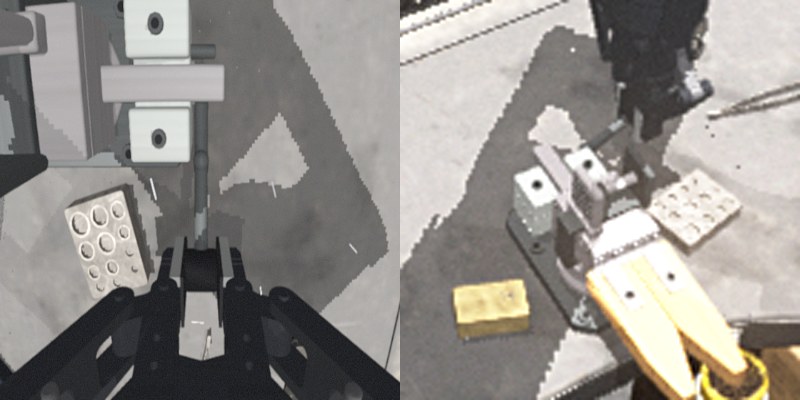

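The lever is lying to the right at its stop (rod at (200,190) px), with a 24 N reaction. I'll release, rise, turn a quarter turn and go above the pin.

```bash
python3 -m inch '0 0 0 0 0 0 45;0 0 0 0 0 0 45;0 0 0 0 0 0 45;0 0 0 0 0 -10 45;0 0 0 0 0 -25 45;0 0 0 0 0 -35 45;0 0 0 0 0 -35 45;0 0 0 0 0 -35 80;0 0 0 0 0 -10 80'
python3 -m inch '0 0 0.157 0 0 0 80;0 0 0.157 0 0 0 80;0 0 0.157 0 0 0 80;0 0 0.157 0 0 0 80;0 0 0.157 0 0 0 80;0 0 0.157 0 0 0 80;0 0 0.157 0 0 0 80;0 0 0.157 0 0 0 80;0 0 0.157 0 0 0 80;0 0 0.157 0 0 0 80'
python3 -m inch '0 0 0 -20 -20 0 80;0 0 0 -20 -20 0 80;0 0 0 -20 -20 0 80;0 0 0 -19 -21 0 80;0 0 0 0 0 0 80;0 0 0 0 0 0 80'
python3 - <<'E'
from h import *
s=bot.state();p=s['eef_pos'];print(p,s['qpos'])
c=snap('wrist','w6');W=cloud(c)
S=W.reshape(-1,3);S=S[~np.isnan(S[:,0])]
tb=S[(abs(S[:,0]-.424)<.03)&(abs(S[:,1]+.325)<.04)&(S[:,2]>.106)&(S[:,2]<.12)]
for n,g in(('rest',tb[tb[:,1]>-.326]),('tab',tb[tb[:,1]<-.326])):
    print(n,len(g),np.percentile(g,[1,50,99],axis=0).round(4))
k=S[(abs(S[:,0]-.503)<.03)&(S[:,1]<-.37)&(S[:,1]>-.43)&(S[:,2]>.03)&(S[:,2]<.09)]
print('knob',len(k),k.max(0),k.min(0))
E
```

```text
time: 11.58
eef_pos: [0.5038, -0.4043, 0.1755]
eef_rot: [[0.035, 0.999, 0.004], [0.999, -0.035, -0.004], [-0.004, 0.004, -1.0]]
ft_force: [0.8, 0.1, -0.1]
width: 0.0787
finger_force: 0.0
time: 12.82
eef_pos: [0.5021, -0.4024, 0.1705]
eef_rot: [[0.999, -0.039, -0.001], [-0.039, -0.999, 0.002], [-0.001, -0.002, -1.0]]
ft_force: [-0.3, 0.1, -0.1]
width: 0.0798
finger_force: 0.0
time: 13.58
eef_pos: [0.4266, -0.3198, 0.1718]
eef_rot: [[0.999, -0.034, 0.0], [-0.034, -0.999, -0.0], [0.0, 0.0, -1.0]]
ft_force: [0.2, 0.6, -1.1]
width: 0.0803
finger_force: 0.0
[ 0.42664349 -0.31976067  0.17179514] [-8.65927176e-01  1.34917433e-01  1.75808736e+00 -3.52092496e-05
  1.24826415e+00  7.39167962e-01]
rest 617 [[ 0.4119 -0.311   0.1065]
 [ 0.4281 -0.3069  0.1125]
 [ 0.4419 -0.3021  0.1142]]
tab 484 [[ 0.4102 -0.3495  0.1065]
 [ 0.4263 -0.3456  0.1126]
 [ 0.4404 -0.3425  0.1144]]
knob 960 [ 0.51172649 -0.37015307  0.06822161] [ 0.49401338 -0.40703112  0.0397417 ]
```

View pics/w6.png

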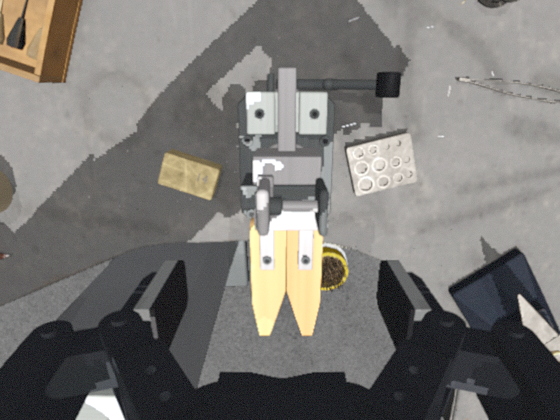

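The wrist view shows the lever fully open (knob at (390,85) px), and the rest and tab at (262,205) and (322,205) px, between the open fingers. The centre is (0.425, -0.322), so I'll descend there.

```bash
python3 -m inch '0 0 0 -1.5 2 20 75;0 0 0 0 0 20 70;0 0 0 0 0 20 65;0 0 0 0 0 20 60;0 0 0 0 0 20 60;0 0 0 0 0 0 60;0 0 0 0 0 0 60'
python3 - <<'E'
from h import *
a=snap('wrist','w7')['frame'];c=snap('scene','s7');b=cv2.resize(c['frame'][160:300,250:390],(400,400),interpolation=2)
cv2.imwrite('pics/b7.png',np.hstack([cv2.resize(a,(400,400)),b])[:,:,::-1])
E
```

```text
time: 14.5
eef_pos: [0.4253, -0.322, 0.0725]
eef_rot: [[0.999, -0.034, 0.0], [-0.034, -0.999, -0.001], [0.001, 0.001, -1.0]]
ft_force: [1.5, 0.4, 0.2]
width: 0.0598
finger_force: 0.0
```

View pics/b7.png

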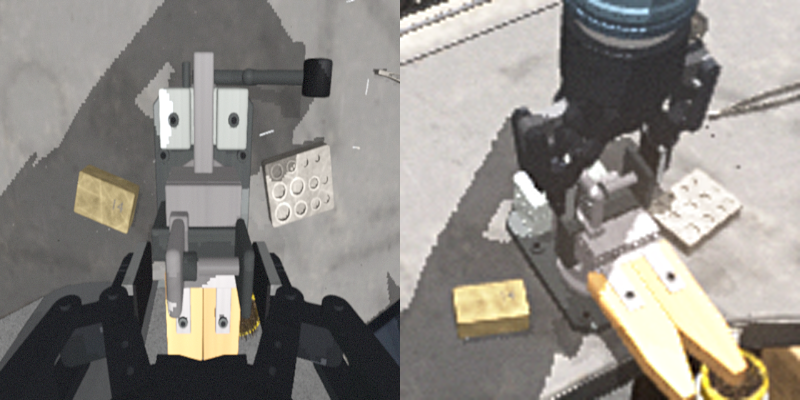

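The plates stand between the pads, at (178,250) and (247,245) px in the left half. Now I'll squeeze.

```bash
python3 -m inch '0 0 0 0 0 0 45;0 0 0 0 0 0 45;0 0 0 0 0 0 30;0 0 0 0 0 0 30;0 0 0 0 0 0 30;0 0 0 0 0 0 30;0 0 0 0 0 0 30;0 0 0 0 0 0 30' 70
```

```text
time: 15.6
eef_pos: [0.4254, -0.3217, 0.0733]
eef_rot: [[0.999, -0.034, 0.001], [-0.034, -0.999, -0.001], [0.001, 0.001, -1.0]]
ft_force: [-1.7, 1.4, 8.7]
width: 0.0354
finger_force: 71.3
```

Fully squeezed at 71 N, with little side load. I'll lift a little and check.

```bash
python3 -m inch '0 0 0 0 0 -3 30;0 0 0 0 0 -3 30;0 0 0 0 0 -4 30;0 0 0 0 0 0 30'
```

```text
time: 16.1
eef_pos: [0.4248, -0.3211, 0.0821]
eef_rot: [[0.999, -0.034, -0.0], [-0.034, -0.999, 0.0], [-0.0, -0.0, -1.0]]
ft_force: [-0.3, 0.2, -3.7]
width: 0.035
finger_force: 70.4
```

```bash
python3 -m inch '0 0 0 0 0 -5 30;0 0 0 0 0 -8 30;0 0 0 0 0 -8 30;0 0 0 0 0 -10 30;0 0 0 0 0 -12 30;0 0 0 0 0 -12 30;0 0 0 0 0 -12 30;0 0 0 0 0 -12 30;0 0 0 0 0 -8 30;0 0 0 0 0 -3 30;0 0 0 0 0 0 30;0 0 0 0 0 0 30'
python3 - <<'E'
from h import *
a=snap('wrist','w8')['frame'];c=snap('scene','s8');b=cv2.resize(c['frame'][150:310,240:400],(400,400),interpolation=2)
cv2.imwrite('pics/b8.png',np.hstack([cv2.resize(a,(400,400)),b])[:,:,::-1])
W=cloud(c);S=W.reshape(-1,3);S=S[~np.isnan(S[:,0])]
m=(abs(S[:,1]+.322)<.04)&(S[:,0]>.27)&(S[:,0]<.39)&(S[:,2]>.1)
b=S[m];b=b[abs(b[:,2]-np.median(b[:,2]))<.015]
A=np.c_[b[:,:2]-b[:,:2].mean(0),np.ones(len(b))];f=np.linalg.lstsq(A,b[:,2],rcond=None)[0];print('board z, slopes',len(b),f,b.min(0),b.max(0))
W=cloud(load('s1'));S=W.reshape(-1,3);S=S[~np.isnan(S[:,0])];m=(abs(S[:,1]+.322)<.04)&(S[:,0]>.27)&(S[:,0]<.39)&(S[:,2]>.03);b=S[m];b=b[abs(b[:,2]-np.median(b[:,2]))<.015]
A=np.c_[b[:,:2]-b[:,:2].mean(0),np.ones(len(b))];f=np.linalg.lstsq(A,b[:,2],rcond=None)[0];print('before',len(b),f)
s=bot.state();print(s['ft_force'],s['moment'],s['width'],s['finger_force'],s['eef_pos'],s['time'])
E
```

```text
time: 17.6
eef_pos: [0.4245, -0.321, 0.1715]
eef_rot: [[0.999, -0.034, -0.001], [-0.034, -0.999, 0.001], [-0.001, -0.001, -1.0]]
ft_force: [0.2, -0.2, -4.4]
width: 0.0352
finger_force: 70.4
board z, slopes 1714 [ 0.03662391 -0.02273993  0.15271073] [ 0.28347485 -0.35215663  0.14271381] [ 0.38991152 -0.28887727  0.16026051]
before 1561 [ 0.04692885 -0.04567182  0.05388748]
[ 1.10713522 -0.45058876 -3.57067559] [-0.02753562 -0.02267046 -0.04238202] 0.03507241794124749 70.42179107666016 [ 0.42457619 -0.32103572  0.17149782] 17.7
```

View pics/b8.png

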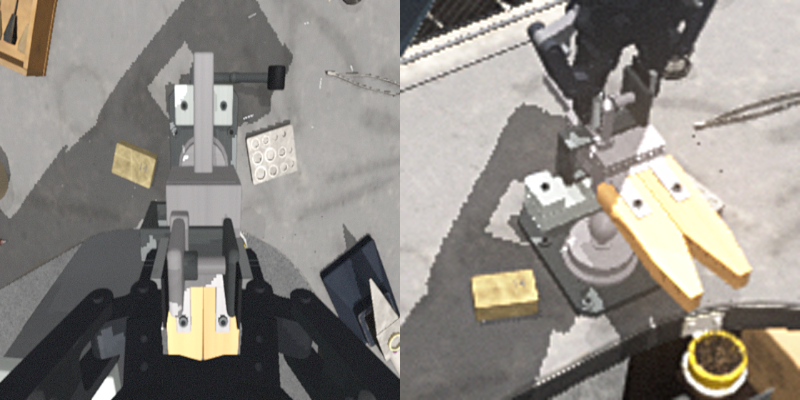

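The pin is held level about 99 mm above its seat, with the ball exposed at (603,228) px, the lever open and the bystanders where they were. I'll hand in the job.

```bash
python3 -c "
from cell import job_done
print(job_done())"
```

```text
the job is handed in; nothing more can be done
None
```

The pin is off the ball and was handed in held level about 99 mm above its seat, over the mount, with the latch squeezed and the lever open at its stop; nothing round about looked moved, and the robot's clock read about 18 s.

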